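# Pop the label cassette and catch it

## Task

The green label printer on the packing bench needs a new roll. Press its green release button with one finger and, as the spring pops the label cassette out, stop it with the other finger when it is 2 to 5 cm out, before it runs away; then let the button come back up and finish still holding the cassette there with that finger against the outside of its front. Do not grip or hook anything, and leave the blue printer, the loaf, the spare label roll and the spatula alone.

Things in the scene. Friction and masses are not known exactly. Their poses are not given: they have to be found in the camera images.
- green_printer: green-coded label printer, fixed to the bench: white housing 220 mm deep (own x) x 130 wide (own y), origin under its centre. Its front faces own -x; the cassette slides out along own -x. Behind the cassette front is a sunken finger well, deck 105 mm above the bench, back to own x = -18 mm, open to both sides; then the rear hood, 135 mm high, with a display and a green band
- green_cassette (a joint): how far the green label cassette is out, m: 0 latched home, 0.10 end of its runners. Once freed by the button, a damped spring of about 4 N drives it out at about 0.17 m/s, past 50 mm in about 0.3 s: the stopping finger must already wait in front of it. It cannot be drawn out while latched; it slides level and cannot be lifted
- green_face_top (a point): middle of the top edge of the outer face of the green cassette front, the plate green_front (the face to hold it by); moves with the cassette. The face is upright, 118 mm wide, 120 tall, its top 135 mm above the bench, so 30 mm above the deck. When home it lies at the printer's own x = -115 mm, 45 mm in front of the button's centre
- green_tab_pad (a point): centre of the grey pad (green_tab_back) on the back of the part of the cassette front that stands up above the deck, 12 mm behind the outer face; not to be touched (that would be gripping or hooking). When home, 22 mm of free gap lie between it and the button's near edge
- green_button (a joint): travel of the green release button, m: 0 up, 0.007 fully down; pressed straight down; about 2.3 N to start, 4.6 N at the bottom; frees the cassette at about 0.005; springs back up when let go (freely once the cassette is more than 15 mm out)
- green_button_top (a point): centre of the top of the green button, a key 22 mm (printer's x) x 28 mm (printer's y) in the finger well, at the printer's own x = -70 mm; its top is 116 mm above the bench when up (11 mm above the deck), 109 mm when fully down
- blue_printer: the same printer with blue cassette, button and band, fixed to the bench, to be left alone; origin and axes as for the green one
- blue_cassette (a joint): how far the blue cassette is out, m: 0 home
- blue_button (a joint): travel of the blue button, m: 0 up, 0.007 down
- loaf: bystander: a small baguette 240 long x 72 wide x 68 high lying on the bench, origin under its centre, long along its x
- label_roll: bystander: spare white label roll, 74 diameter x 60 high, standing on end, origin at the centre of its underside
- spatula: bystander: spatula with a black handle, 280 long, lying on the bench along its x

How it is judged:
By the outcome, as a careful person would: the job done as asked, in the order asked, and still so for the second after the job is handed in, while the arm keeps its last pose, push and grip.
It also fails if it takes over 32 s, if anything falls off the work surface, if the arm or the gripper's body presses on something with over 40 N, if the wrist force passes 120 N, or if a joint passes its speed limit or range.

## Robot

A 7-joint arm with a two-finger parallel gripper is mounted at the origin on the work surface. World frame = base frame: x ahead of the robot, y to its left, z up, the work surface at z = 0. Lengths are in m, angles in degrees, forces in N, time in s.
With the tool pointing down it reaches from about 0.4 to 0.875 m from the base axis. Payload 6.5 kg.
Tool frame: the origin (TCP) lies between the finger pads; the fingertips stand 22 mm ahead of it and the grasp point (between the pads) lies 3 mm ahead of it; z points along the fingers, y is the line along which they close (so a half turn about z gives the same grasp; the last joint's range is limited). The gripper opens to 88 mm and grips with 3 to 60 N. Pads are 18 mm wide; open, the fingers measure 123 mm over their backs; the gripper's body (75 mm by 187 mm) begins 45 mm behind the grasp point.
Start: joints at [61.811, 30.733, -0.252, 88.115, 0.149, 61.152, -4.079], TCP at [0.268, -0.592, 0.261] pointing down, gripper open.
Joint ranges: [-154.64, 154.64], [-21.42, 123.67], [-72.66, 72.17], [13.99, 137.28], [-74.86, 254.86], [10.95, 109.41], [-158.01, 158.01]. Speed limits (degrees/s): [136.94, 136.94, 180, 180, 180, 180, 180].

## Interface

Orientations are given as a 3x3 rotation matrix whose columns are the frame's x, y, z axes.
In Python, from cell import telemetry, optics, robot, spotter gives the robot as it stands. The module is installed in compiled form; this text tells all that it offers.
- The arm moves only by the shell command python3 -m pendant 'ROWS' [FORCE]. ROWS is JSON, a list of rows, each a list of 3 entries, a list of its own where there are three numbers: the shift along the world's x, y, z in mm, then the turn, a rotation vector about the world's x, y, z in rad, then the opening in per cent of the stroke, from 0 (shut) to 100 (fully open). In form: [[[tx, ty, tz], [ax, ay, az], fingers], ...]. A call has exactly 8 rows; each row is the pose to reach, as a shift and turn from the pose commanded when the call began; what a row does not reach only later rows make up. A row lasts 1/8 s, in which the tool goes at most 62.5 mm and 10.7 degrees, less where a joint would pass 70% of its speed; a pose out of reach is approached as far as the arm can. A call with a gripper value outside its range is refused whole. The fingers move at their own pace and stop on an object; FORCE is the grip in N (left out, the last holds). Time passes only in rows, so rows that repeat a pose let the fingers close, or fill a call up. It gives the time, the measured TCP pose, the force, the opening and the grip force at its end, in the units of the state.
- telemetry.observe(): the state, without advancing time (a new reading comes with each control period).
- optics.snapshot(name): name is "scene" or "side" or "wrist"; returns the picture (384x512x3 uint8, blue, green, red); there is no depth.
- optics.camera_model(name): a dict with "camera_matrix" (3x3 intrinsics, pixels), "R" (3x3) and "t" (3): a world point X has camera coordinates R X + t; the wrist camera has in their place "T_tool_cam" (4x4, takes a point from camera to tool coordinates, whose origin is the TCP and whose axes are the flange's). Camera axes: x right, y down, z forward; pixel columns grow to the right and rows downward; lengths in m; the calibration is good to about 2 mm. A picture is of the moment at which its call begins: read the wrist's pose just before it. camera_model takes no time and is no camera call.
- robot.hand_in(): hands the job in; it is judged then, once.
Trained networks look in the newest picture that a camera, given by its name, has taken for a name from the list of things; names that differ only in an ending like _2 or _b are one class to them, and where a whole thing is asked for, a point or a joint stands for the part that bears it (a point fixed in the world has none). Each returns a list of dicts, best first, with "score" (0 to 1); they miss things now and then, are a little off and sometimes report something else, mostly with a low value. They report only what shows in the picture. A call takes as long as a camera call.
- spotter.outline_of(name, camera): "mask" (384x512 bool, what is visible of it) and "bbox" ([centre column, centre row, width, height] in pixels, round what is visible of it).
The state is a dict: "time": time; "q": joint angles; "joint_velocities": joint speeds; "joint_efforts": joint torques, N m; "position": TCP position; "tool_rot": TCP orientation; "contact_force": force on the tool from outside, world axes, zero at the start; "ft_torque": the same for the moment, N m; "finger_gap": finger opening in m; "grip_force": force on a finger pad.
Only numpy, scipy, OpenCV 4.12 (cv2) and the standard library are available. Lean on these libraries where they do the work, as an engineer would, in place of code of your own. Each camera call takes 0.05 s, during which the arm holds its last target. There are 200 camera calls.

## Working session

There is one attempt and no reset: what is moved stays moved. The work goes in short steps, Python scripts to look and compute and a shell command to move; the robot and the scene stay as the last step left them, time stands still between calls to the robot, and variables do not carry over. Pictures are saved under pics/ and viewed, at most 10 in all, crops included, and the job is handed in when it is done.

```bash
mkdir -p pics; python3 - <<'E'
from cell import telemetry, optics, robot, spotter
import cv2,numpy as np
s=telemetry.observe();print(s['time'],s['position'],s['tool_rot'],s['finger_gap'])
ims=[]
for c in("scene","side"):
    im=optics.snapshot(c);ims.append(im);m=optics.camera_model(c);print(c,m)
    for n in("green_printer","green_button","green_cassette"):
        r=spotter.outline_of(n,c);print(n,[(round(q['score'],2),np.round(q['bbox'],0)) for q in r[:3]])
cv2.imwrite('pics/a.png',ims[0]);cv2.imwrite('pics/b.png',ims[1])
print(telemetry.observe()['time'])
E
```

```text
0.0 [ 0.26823735 -0.59146308  0.25985117] [[ 9.10689557e-01  4.13090587e-01 -8.34593977e-04]
 [ 4.13091401e-01 -9.10688397e-01  1.46209301e-03]
 [-1.56078191e-04 -1.67627643e-03 -9.99998583e-01]] 0.08791386948250782
scene {'camera_matrix': array([[464.07707622,   0.        , 251.8907178 ],
       [  0.        , 464.07707622, 185.22307325],
       [  0.        ,   0.        ,   1.        ]]), 'R': array([[-0.66875866,  0.74340194, -0.01074297],
       [ 0.60717294,  0.53775501, -0.58494493],
       [-0.42907211, -0.39770983, -0.81100186]]), 't': array([ 0.41137825, -0.299555  ,  1.71632233])}
green_printer [(0.77, array([190., 185.,  78.,  89.]))]
green_button [(0.44, array([205., 162.,  10.,   4.]))]
green_cassette [(0.7, array([209., 152.,  31.,  20.]))]
side {'camera_matrix': array([[461.13929506,   0.        , 258.54989268],
       [  0.        , 461.13929506, 190.79750331],
       [  0.        ,   0.        ,   1.        ]]), 'R': array([[-0.91790905, -0.39622845,  0.02111841],
       [-0.29295097,  0.64083496, -0.70958458],
       [ 0.26762419, -0.65752077, -0.70430372]]), 't': array([0.54995211, 0.24973722, 1.47283881])}
green_printer [(0.63, array([253., 161.,  64.,  59.])), (0.39, array([280., 164.,   7.,  42.]))]
green_button [(0.4, array([271., 157.,  14.,  10.]))]
green_cassette [(0.71, array([281., 163.,   8.,  40.])), (0.22, array([270., 156.,   5.,   8.]))]
0.4
```

```bash
python3 - <<'E'
import cv2
a=cv2.imread('pics/a.png');b=cv2.imread('pics/b.png')
c=lambda i,x,y:cv2.resize(i[y:y+150,x:x+200],(800,600),interpolation=cv2.INTER_CUBIC)
cv2.imwrite('pics/a2.png',c(a,110,100));cv2.imwrite('pics/b2.png',c(b,170,90))
E
```

```text
(no output)
```

View pics/a.png

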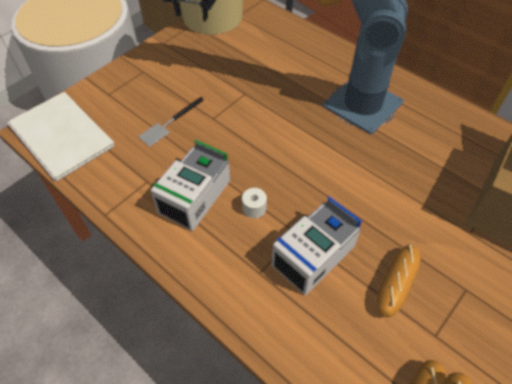

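View pics/a2.png

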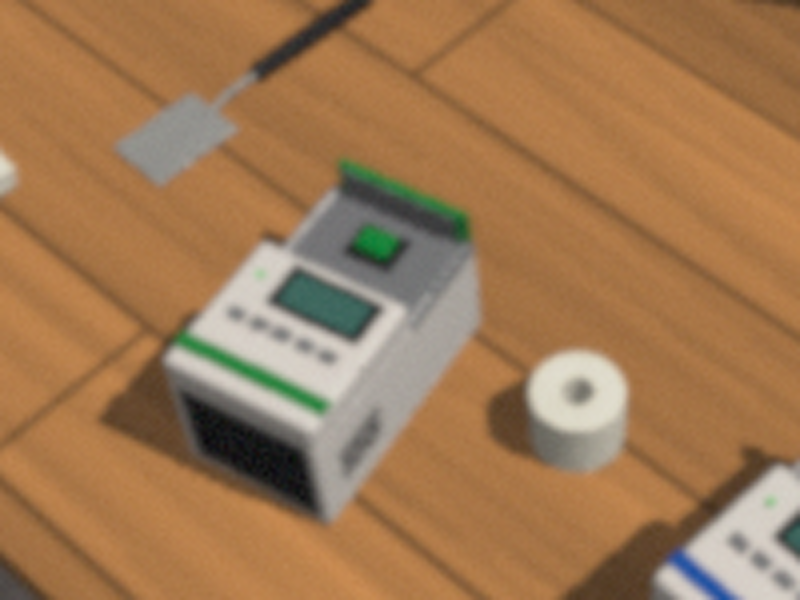

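View pics/b2.png

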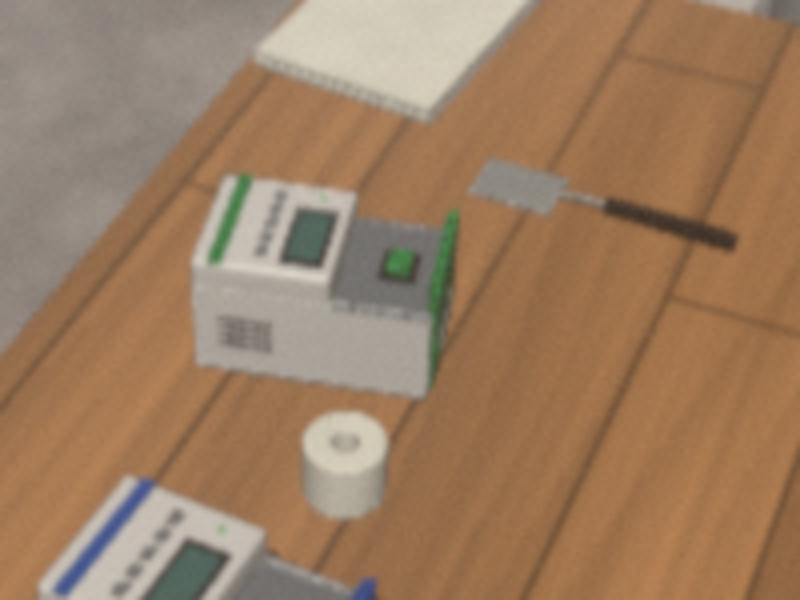

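View pics/b.png

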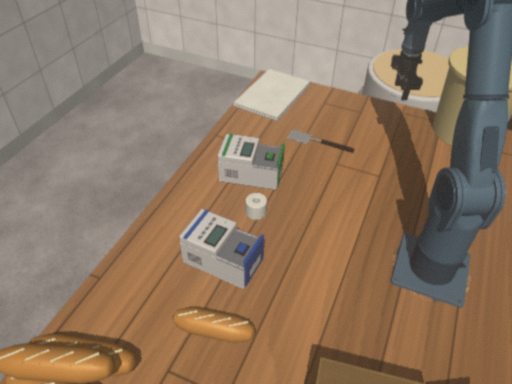

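The pictures show the green printer beside the roll, with its front facing the robot. The button is at about (204,160) in scene and (270,155) in side. The spatula lies off to its -y side and the roll to its +y side. Next I'll fit the pose from the corners.

```bash
cat >fit.py <<'E'
from cell import optics
import numpy as np
from scipy.optimize import least_squares
A=[((343,160),(-.115,-.059,.135)),((470,213),(-.115,.059,.135)),((377,240),(-.07,0,.116)),((265,242),(-.018,-.065,.135)),((408,310),(-.018,.065,.135)),((168,354),(.11,-.065,.135)),((325,425),(.11,.065,.135)),((330,520),(.11,.065,0))]
B=[((455,210),(-.115,-.059,.135)),((401,260),(-.07,0,.116)),((228,177),(.11,-.065,.135)),((195,267),(.11,.065,.135)),((357,192),(-.018,-.065,.135)),((330,282),(-.018,.065,.135)),((197,363),(.11,.065,0)),((428,395),(-.11,.065,0))]
def W(p,v):
    c,s=np.cos(p[2]),np.sin(p[2]);v=np.array(v);return np.array([p[0]+c*v[0]-s*v[1],p[1]+s*v[0]+c*v[1],v[2]])
def res(p,sets):
    o=[]
    for n,S,off in sets:
        m=optics.camera_model(n)
        for px,v in S:
            c=m['camera_matrix']@(m['R']@W(p,v)+m['t']);o+=list(c[:2]/c[2]-((np.array(px)+.5)/4-.5+off))
    return np.array(o)
a=("scene",A,np.array([110,100]));b=("side",B,np.array([170,90]))
if __name__=="__main__":
    for s in([a],[b],[a,b]):
        r=least_squares(res,[.6,-.2,-.3],args=(s,),loss='soft_l1');print(np.round(r.x[:2],4),np.degrees(r.x[2]),r.cost);print(np.round(r.fun if 0 else res(r.x,s).reshape(-1,2),1).tolist())
    p=r.x
    print('button',W(p,(-.07,0,.116)),'face',W(p,(-.115,0,.135)))
E
python3 fit.py
```

```text
[ 0.7016 -0.1645] 12.40972598480751 8.823626534738695
[[0.0, -1.2], [0.6, -0.3], [0.1, -0.3], [-0.0, -1.2], [0.7, -1.5], [-1.4, 1.0], [-3.2, 1.8], [1.0, 2.3]]
[ 0.7019 -0.1626] 13.40444830150986 5.748504882647163
[[1.3, -0.4], [0.1, -0.3], [-1.2, -0.6], [-1.1, -1.0], [0.2, -0.1], [0.6, -0.1], [-0.1, 2.4], [0.0, 2.4]]
[ 0.7019 -0.1636] 12.822332095784159 14.832101155299503
[[-0.2, -1.0], [0.6, -0.2], [0.1, -0.2], [0.0, -0.9], [0.9, -1.4], [-1.1, 1.5], [-2.7, 2.0], [1.5, 2.6], [1.5, -0.3], [0.1, -0.4], [-0.8, -0.9], [-1.1, -1.4], [0.5, -0.2], [0.5, -0.3], [-0.0, 2.0], [-0.1, 2.4]]
button [ 0.63364332 -0.17914768  0.116     ] face [ 0.58976548 -0.18913447  0.135     ]
```

```bash
python3 -m pendant '[[[20,25,10],[0,0,0.08],100],[[65,80,30],[0,0,0.26],100],[[115,140,40],[0,0,0.45],95],[[160,200,40],[0,0,0.63],90],[[205,255,40],[0,0,0.81],80],[[250,310,40],[0,0,0.99],80],[[290,365,40],[0,0,1.17],80],[[310,390,40],[0,0,1.3],80]]' 30
python3 -m pendant '[[[13,13,0],[0,0,0.068],80],[[13,13,0],[0,0,0.068],80],[[13,13,0],[0,0,0.068],80],[[13,13,0],[0,0,0.068],80],[[13,13,0],[0,0,0.068],80],[[13,13,0],[0,0,0.068],80],[[13,13,0],[0,0,0.068],80],[[13,13,0],[0,0,0.068],80]]'
python3 - <<'E'
from cell import telemetry, optics
import cv2,numpy as np
from fit import *
s=telemetry.observe();im=optics.snapshot("wrist");m=optics.camera_model("wrist");print(m,s['time'],s['position'],s['tool_rot'],s['finger_gap'],s['q'],s['contact_force'])
p=least_squares(res,[.6,-.2,-.3],args=([a,b],),loss='soft_l1').x
T=np.linalg.inv(m['T_tool_cam']);K=m['camera_matrix']
for v in[(-.115,-.059,.135),(-.115,.059,.135),(-.07,0,.116),(-.018,.065,.135),(-.018,-.065,.135)]:
    t=s['tool_rot'].T@(W(p,v)-s['position']) if hasattr(s['tool_rot'],'T') else np.array(s['tool_rot']).T@(W(p,v)-np.array(s['position']))
    c=K@(T[:3,:3]@t+T[:3,3]);print(v,c[:2]/c[2])
    cv2.circle(im,tuple(int(round(k)) for k in c[:2]/c[2]),2,(0,0,255),1)
cv2.imwrite('pics/w.png',im)
E
```

```text
time: 1.4
position: [0.5603, -0.2239, 0.3016]
tool_rot: [[-0.162, 0.987, 0.001], [0.987, 0.162, -0.0], [-0.001, 0.001, -1.0]]
contact_force: [1.3, -0.4, -0.1]
finger_gap: 0.0704
grip_force: 0.0
time: 2.4
position: [0.572, -0.214, 0.3007]
tool_rot: [[-0.221, 0.975, -0.0], [0.975, 0.221, 0.0], [0.0, -0.0, -1.0]]
contact_force: [0.2, 0.3, -1.3]
finger_gap: 0.0707
grip_force: 0.0
{'camera_matrix': array([[307.29104553,   0.        , 251.38697341],
       [  0.        , 307.29104553, 186.65658776],
       [  0.        ,   0.        ,   1.        ]]), 'T_tool_cam': array([[-2.99327589e-04, -9.54928768e-01, -2.96834902e-01,
         7.71459119e-02],
       [ 9.99998928e-01, -7.11342326e-04,  1.28001788e-03,
        -1.05620419e-03],
       [-1.43347713e-03, -2.96834201e-01,  9.54927957e-01,
        -1.23098474e-01],
       [ 0.00000000e+00,  0.00000000e+00,  0.00000000e+00,
         1.00000000e+00]])} 2.4 [ 0.57198117 -0.21403533  0.30065395] [[-2.21206182e-01  9.75227063e-01 -9.74639290e-06]
 [ 9.75227063e-01  2.21206182e-01  5.47958428e-06]
 [ 7.49980125e-06 -8.29282821e-06 -1.00000000e+00]] 0.07067015847685024 [ 33.74421769  26.68406506 -24.20688943  90.87010966  11.72504312
  64.96980114  19.62116093] [ 0.21610326  0.30827027 -1.28491996]
(-0.115, -0.059, 0.135) [274.74434496 211.27780029]
(-0.115, 0.059, 0.135) [277.58095878  88.55188018]
(-0.07, 0, 0.116) [319.0951376  149.88393625]
(-0.018, 0.065, 0.135) [386.74454162  81.35614183]
(-0.018, -0.065, 0.135) [370.13814362 216.63659549]
```

View pics/w.png

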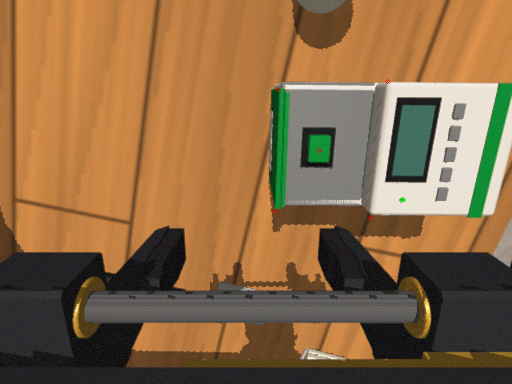

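The wrist view shows the whole green top. The button is at (319,148), about 1.5 px from the prediction. I'll crop it to refine the yaw.

```bash
python3 - <<'E'
from cell import optics
import cv2
im=optics.snapshot("wrist")
cv2.imwrite('pics/w2.png',cv2.resize(im[75:225,260:400],(560,600),interpolation=cv2.INTER_CUBIC))
E
```

```text
(no output)
```

View pics/w2.png

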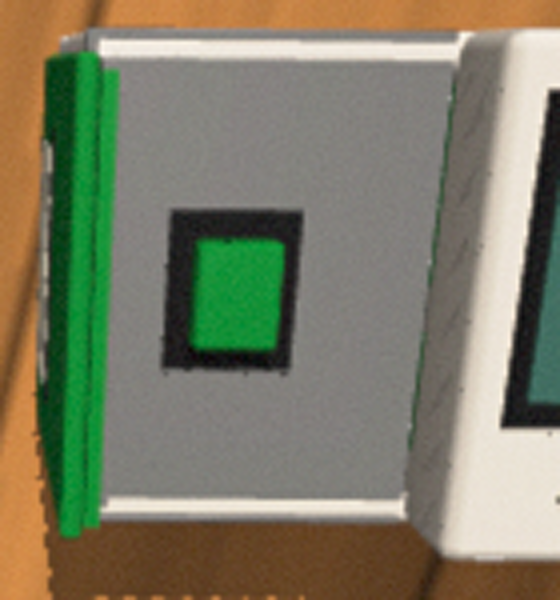

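```bash
cat >fit2.py <<'E'
from fit import *
from cell import telemetry
m=optics.camera_model("wrist");T=np.linalg.inv(m['T_tool_cam'])
s=telemetry.observe();R=np.array(s['tool_rot']);P=np.array(s['position'])
C=[((74,55),(-.115,-0+.059,.135)),((61,537),(-.115,-.059,.135)),((237,294),(-.07,0,.116)),((237,294),(-.07,0,.116))]
def rw(p):
    o=[]
    for px,v in C:
        c=m['camera_matrix']@(T[:3,:3]@(R.T@(W(p,v)-P))+T[:3,3]);o+=list(c[:2]/c[2]-((np.array(px)+.5)/4-.5+[260,75]))
    return np.array(o)
r=least_squares(rw,[.7,-.16,.22]);print(r.x,np.degrees(r.x[2]),np.round(r.fun,1))
r=least_squares(lambda p:np.r_[rw(p)*2,res(p,[a,b])],[.7,-.16,.22],loss='soft_l1');p=r.x
print(p,np.degrees(p[2]),np.round(rw(p),1));
print('button',W(p,(-.07,0,.116)),'tcp goal',W(p,(-.113,0,0)),'now',P,s['time'])
E
python3 fit2.py
```

```text
[ 0.70161603 -0.16217645  0.22430272] 12.851599082911294 [-0.5 -1.5 -0.1  1.1  0.3  0.4  0.3  0.4]
[ 0.70161618 -0.16222528  0.22142417] 12.686670229647266 [-0.3 -1.8 -0.2  0.8  0.3  0.2  0.3  0.2]
button [ 0.63332519 -0.17759862  0.116     ] tcp goal [ 0.591375   -0.18704225  0.        ] now [ 0.57200614 -0.21401681  0.30066074] 2.5
```

```bash
python3 -m pendant '[[[19,27,0],[0,0,0],80],[[19,27,0],[0,0,0],80],[[19,27,-50],[0,0,0],80],[[19,27,-100],[0,0,0],80],[[19,27,-135],[0,0,0],80],[[19,27,-152],[0,0,0],80],[[19,27,-152],[0,0,0],80],[[19,27,-152],[0,0,0],80]]'
python3 - <<'E'
from cell import optics,telemetry
import cv2,numpy as np
print(telemetry.observe()['contact_force'])
i=[cv2.resize(optics.snapshot(n)[y:y+90,x:x+80],(400,450),interpolation=cv2.INTER_CUBIC) for n,x,y in(("scene",155,110),("side",225,115))]
cv2.imwrite('pics/d.png',np.hstack(i))
E
```

```text
time: 3.5
position: [0.592, -0.1874, 0.1503]
tool_rot: [[-0.221, 0.975, 0.002], [0.975, 0.221, -0.001], [-0.001, 0.002, -1.0]]
contact_force: [-0.3, 0.6, 0.2]
finger_gap: 0.0707
grip_force: 0.0
[-0.26706213  0.61998401  0.23726706]
```

View pics/d.png

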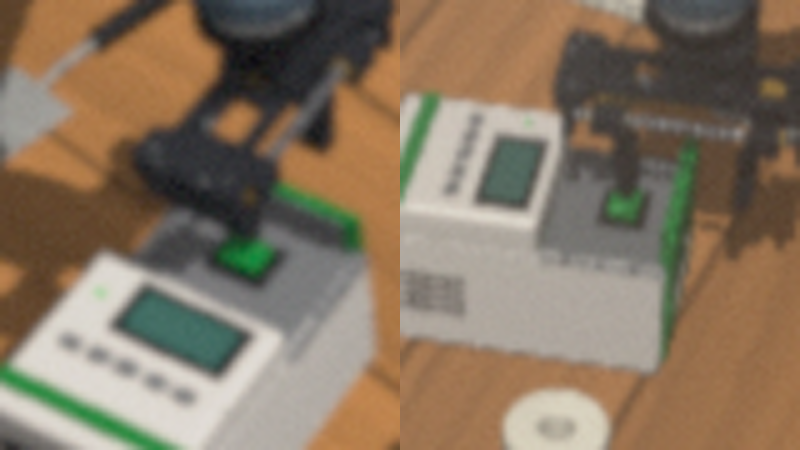

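The button finger's tip is just above the button, at (245,235) in the left half and (625,195) in the right half. The other finger stands in front of the green plate with a clear gap. I'll touch the button lightly first.

```bash
python3 -m pendant '[[[0,0,-5],[0,0,0],80],[[0,0,-10],[0,0,0],80],[[0,0,-12],[0,0,0],80],[[0,0,-13],[0,0,0],80],[[0,0,-14],[0,0,0],80],[[0,0,-14],[0,0,0],80],[[0,0,-14],[0,0,0],80],[[0,0,-14],[0,0,0],80]]'
```

```text
time: 4.6
position: [0.5911, -0.1871, 0.1348]
tool_rot: [[-0.221, 0.975, 0.0], [0.975, 0.221, -0.0], [-0.0, 0.0, -1.0]]
contact_force: [-1.9, 0.1, 5.5]
finger_gap: 0.0706
grip_force: 2.4
```

```bash
python3 -m pendant '[[[0,0,-2],[0,0,0],80],[[0,0,-3],[0,0,0],80],[[0,0,-3],[0,0,0],80],[[0,0,-3],[0,0,0],80],[[0,0,-3],[0,0,0],80],[[0,0,-3],[0,0,0],80],[[0,0,-3],[0,0,0],80],[[0,0,-3],[0,0,0],80]]'
python3 - <<'E'
from cell import optics,telemetry
import cv2,numpy as np
print(telemetry.observe()['contact_force'])
i=[cv2.resize(optics.snapshot(n)[y:y+90,x:x+80],(400,450),interpolation=cv2.INTER_CUBIC) for n,x,y in(("scene",155,110),("side",225,115))]
cv2.imwrite('pics/e.png',np.hstack(i))
E
```

```text
time: 5.6
position: [0.591, -0.1871, 0.1316]
tool_rot: [[-0.221, 0.975, 0.0], [0.975, 0.221, -0.0], [-0.0, -0.0, -1.0]]
contact_force: [-0.4, -1.6, 1.4]
finger_gap: 0.0708
grip_force: 4.1
[-0.36848848 -1.56402917  1.36392568]
```

View pics/e.png

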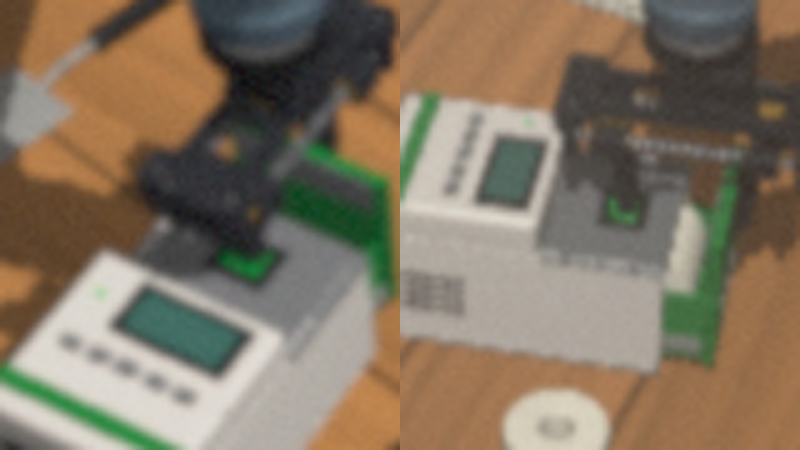

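The cassette has popped out about 3 cm and stopped against the front finger, at (735,180) in the right half. The button is down. Now I'll lift straight up just enough to free it.

```bash
python3 -m pendant '[[[0,0,2],[0,0,0],80],[[0,0,4],[0,0,0],80],[[0,0,6],[0,0,0],80],[[0,0,8],[0,0,0],80],[[0,0,10],[0,0,0],80],[[0,0,11],[0,0,0],80],[[0,0,11],[0,0,0],80],[[0,0,11],[0,0,0],80]]'
python3 - <<'E'
from cell import optics,telemetry
import cv2,numpy as np
print(telemetry.observe()['contact_force'])
i=[cv2.resize(optics.snapshot(n)[y:y+90,x:x+80],(400,450),interpolation=cv2.INTER_CUBIC) for n,x,y in(("scene",155,110),("side",225,115))]
cv2.imwrite('pics/f.png',np.hstack(i))
E
```

```text
time: 6.7
position: [0.5907, -0.1868, 0.1424]
tool_rot: [[-0.221, 0.975, -0.001], [0.975, 0.221, 0.0], [0.0, -0.001, -1.0]]
contact_force: [-4.8, 0.0, -3.3]
finger_gap: 0.0705
grip_force: 1.9
[-4.78913845  0.04179222 -3.30462161]
```

View pics/f.png

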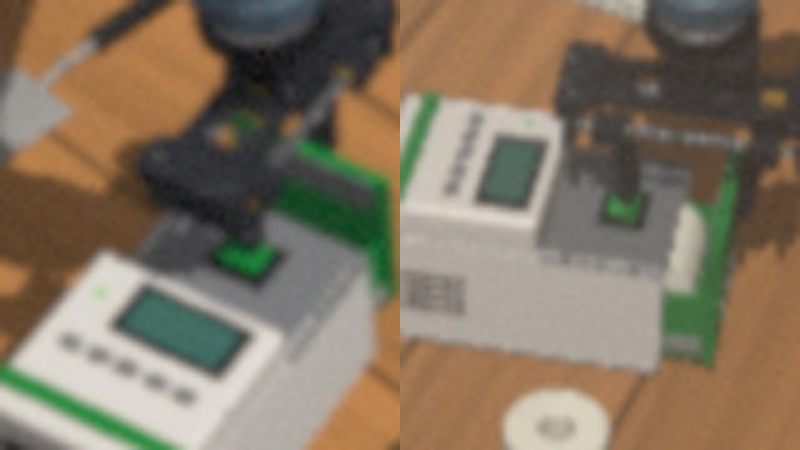

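The button is back up and clear of the finger by about 4 mm. The cassette is unmoved, pushing with about 4–5 N on the front finger.

```bash
python3 -c "
from cell import robot
print(robot.hand_in())"
```

```text
the job is handed in; nothing more can be done
None
```

I pressed and released the green button, stopped the cassette about 33 mm out, and handed the job in at about 7 s with one finger still holding it against the outside of its front; the other objects were left alone.

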